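# Lock the filter cartridge into the bench fume extractor

### The arm

A 6-joint arm with a two-finger parallel gripper is mounted at the origin on the work surface. World frame = base frame: x ahead of the robot, y to its left, z up, the work surface at z = 0. Lengths are in mm, angles in rad, forces in N, time in s.
With the tool pointing down it reaches from about 350 to 925 mm from the base axis. Payload 6.4 kg.
Tool frame: the origin (TCP) lies midway between the tips of the shut fingers; the grasp point (between the pads) lies behind it (robot.grip_point_offset is the z of the grasp point in the tool frame, in mm); z points along the fingers, y is the line along which they close (so a half turn about z gives the same grasp; the last joint's range is limited). The gripper opens to 85 mm and grips with 20 to 120 N. Pads are 22 mm wide; open, the fingers measure 114 mm over their backs; the gripper's body (76 mm by 85 mm) begins 54 mm behind the grasp point. The pads swing forward as they close: fully open they stand 13 mm farther back than shut.
Start: joints at [0.956, 0.245, 1.558, -0, 1.339, -0.174], TCP at [277.33, 587.879, 231.29] pointing down, gripper open.
Joint ranges: [-3.13, 3.13], [-1.02, 2.26], [0.13, 2.54], [-0.95, 4.09], [0.21, 2.88], [-2.74, 2.74]. Speed limits (rad/s): [2.57, 2.57, 3.14, 3.14, 3.14, 3.14].

### API

Orientations are given as a unit quaternion [x, y, z, w].
In Python, from cell import robot gives the robot as it stands.
- The arm moves only by the tool jog_arm, never from a script. Its argument "commands" is a list of rows, each a list of 2 entries, a list of its own where there are three numbers: the shift along the tool's x, y, z in mm, then the turn about the tool's z in rad. In form: [[[tx, ty, tz], roll], ...]. A call has 1 to 8 rows; each row shifts and turns the commanded pose from where the row before left it, along the tool's axes as they then stand; what a row does not reach is not made up. A row lasts 1/12 s, in which the tool goes at most 41.7 mm and 7.16 degrees, less where a joint would pass 70% of its speed; a pose out of reach is approached as far as the arm can. A call is refused whole if a number of a shift passes 41.7 or a number of a turn 0.125, either way. A call with a gripper value outside its range is refused whole. "fingers" is the finger opening in mm, from 0 to 85.4, set as the call begins (left out, the last holds). The fingers move at their own pace and stop on an object; "squeeze" is the grip in N (left out, the last holds). Time passes only in rows, so rows that do not move let the fingers close. It gives the time, the measured TCP pose, the force, the opening and the grip force at its end, in the units of the state.
- robot.state(): the state, without advancing time (a new reading comes with each control period).
- robot.grab_frame(name): name is "side" or "top"; returns the picture (420x560x3 uint8, blue, green, red); there is no depth.
- robot.camera_model(name): a dict with "camera_matrix" (3x3 intrinsics, pixels), "pose" (4x4, takes a point from camera to world coordinates). Camera axes: x right, y down, z forward; pixel columns grow to the right and rows downward; lengths in mm; the calibration is good to about 2 mm. A picture is of the moment at which its call begins. camera_model takes no time and is no camera call.
- robot.sign_off(): hands the job in; it is judged then, once.
The state is a dict: "time": time; "q": joint angles; "qvel": joint speeds; "tau": joint torques, N m; "ee_pos": TCP position; "ee_rot": TCP orientation; "wrist_force": force on the tool from outside, world axes, zero at the start; "ft_torque": the same for the moment, N m; "finger_gap": opening from 0.0 (shut) to 1.0 (fully open); "grip_force": force on a finger pad.
Only numpy, scipy, OpenCV 4.12 (cv2) and the standard library are available. Lean on these libraries where they do the work, as an engineer would, in place of code of your own. Each camera call takes 0.05 s, during which the arm holds its last target. There are 200 camera calls.

### The job

Fit the filter cartridge into the collar on top of the solder-fume extractor: find the slots with its two pins, push it down against the spring, twist it clockwise (seen from above) until it can spring up into its locked position, then let go. Be gentle: never press or twist the cartridge against the extractor with more than 40 N of contact force, and leave the other things on the bench where they are.

Things in the scene. Friction and masses are not known exactly. Their poses are not given: they have to be found in the camera images.
- cartridge: Filter cartridge, loose, 0.17-0.35 kg, 100 mm high, standing on its spigot. Origin: centre of the underside, z up. Grey spigot 50 mm in diameter, z 0-35 mm (nose tapers to 40 mm over the lowest 6 mm); white drum 68 mm in diameter, z 35-70; on top a grip bar. The same after half a turn.
- cartridge_grip (a point): On the cartridge's axis, z = 92 mm above its origin, 8 mm below the top of the grip bar. The bar runs along the cartridge's x, 52 mm long, 14 mm thick (y), z 70 to 100 mm, so it is gripped with the fingers closing along y.
- cartridge_pins (a point): On the cartridge's axis, 16 mm above its origin: the height of the axes of two round steel pins, 8 mm thick, that stick out of the spigot along the cartridge's +x and -x to 33 mm from the axis, below the ends of the grip bar.
- extractor: Solder-fume extractor, fixed grey housing 180 (x) by 200 (y) by 85 mm high. Origin: centre of the underside, z up. A round aluminium collar, 80 mm across, bore 52.4 mm, stands on its top centre. The collar is clamped at an unknown angle: the line through its two slots is within 0.4 rad of the extractor's x axis, either way; the pose does not tell it: see or feel it.
- collar_rim (a point): Centre of the collar's rim, 119 mm above the extractor's origin (its axes are the extractor's, not the slots'). Two slots, half a turn apart, 13 mm wide, run down through the rim beside the bore. Pins off the slots rest on the rim, cartridge origin 107 mm above the extractor's. Over the slots it can drop 6 mm freely, onto a sprung plate (3 N there, 10 N at the bottom, origin 85 mm).
- seat (a point): Cartridge's origin when locked: 90 mm above the extractor's, on the axis. It turns only clockwise and only when pushed to 87 mm or lower, pins below a lip. Past about 0.6 rad from the slots' middle, let go, the spring lifts it 3 mm into pockets: locked. Stop at 0.85 rad: 1 N m against it loads the pins with about 35 N; sliding takes about 0.1 N m. Turned less, it stays at 87 mm or springs out.
- screwdriver: Bystander: screwdriver lying between cartridge and extractor, origin at its underside.
- tape: Bystander: black tape roll, 64 mm in diameter, 19 mm high, origin at the centre of its underside.
- multimeter: Bystander: red hand multimeter lying flat, 150 by 78 by 38 mm, origin at the centre of its underside.
- flux: Bystander: amber jar with green cap, 52 mm in diameter, 45 mm high, origin at the centre of its underside.
- parts_tray: Bystander: black divided tray, 130 by 170 by 30 mm, origin at the centre of its underside.
- wrench: Bystander: steel wrench lying flat, origin at its underside.
There are look-alikes about, which are no part of the job. Leave any pink look-alike of the cartridge alone.

How it is judged:
By the outcome, as a careful person would: the job done as asked, in the order asked, and still so for the second after the job is handed in, with the robot touching nothing.
It also fails if it takes over 72 s, if anything falls off the work surface, if the arm or the gripper's body presses on something with over 40 N, if the wrist force passes 120 N, or if a joint passes its speed limit or range.

## Working session

There is one attempt and no reset: what is moved stays moved. The work goes in short steps, Python scripts to look and compute and a tool call to move; the robot and the scene stay as the last step left them, time stands still between calls to the robot, and variables do not carry over. Pictures are saved under pics/ and viewed, at most 10 in all, crops included, and the job is handed in when it is done.

Besides the shell and the picture viewer there is one more tool, called after "Emit:" as name([rows], argument=value, ...), one row to a line, values as JSON. jog_arm: Moves the arm, as the interface text tells. Its arguments: {"type":"object","properties":{"commands":{"type":"array","items":{"type":"array"}},"fingers":{"type":"number"},"squeeze":{"type":"number"}},"required":["commands"]}

```bash
mkdir -p pics; ls; python3 - <<'E'
from cell import robot
import cv2,numpy as np
np.set_printoptions(precision=4,suppress=True)
print(robot.state()); print(robot.grip_point_offset)
for n in("side","top"):
    f=robot.grab_frame(n); cv2.imwrite(f"pics/{n}0.png",f); m=robot.camera_model(n); print(n,np.array(m["camera_matrix"]),np.array(m["pose"]))
E
```

```text
pics
{'time': 0.0, 'q': array([ 0.9559,  0.2458,  1.559 , -0.    ,  1.3387, -0.1741]), 'qvel': array([ 0.0013,  0.001 , -0.    ,  0.0003, -0.0002,  0.    ]), 'tau': array([ -0.0001, -42.9522, -32.6121,  -0.0003,   0.0056,   0.    ]), 'ee_pos': array([276.9792, 587.4018, 230.162 ]), 'ee_rot': array([ 0.2186,  0.9758, -0.0009, -0.0004]), 'wrist_force': array([ 0.0957,  0.2418, -0.2209]), 'ft_torque': array([-0.0352,  0.0506,  0.0206]), 'grip_force': 0.0, 'finger_gap': 0.997913694403782}
-18.700000000000003
side [[423.0543   0.     280.7267]
 [  0.     423.0543 208.7595]
 [  0.       0.       1.    ]] [[   0.9995   -0.001     0.0306  570.6483]
 [  -0.0244   -0.6304    0.7759 -994.7841]
 [   0.0185   -0.7762   -0.6302  849.8931]
 [   0.        0.        0.        1.    ]]
top [[452.8207   0.     278.5764]
 [  0.     452.8207 210.498 ]
 [  0.       0.       1.    ]] [[  -0.0193   -0.9821    0.1876  421.5947]
 [  -0.9998    0.0188   -0.0042  -98.1049]
 [   0.0006   -0.1876   -0.9822 1109.5502]
 [   0.        0.        0.        1.    ]]
```

View pics/side0.png

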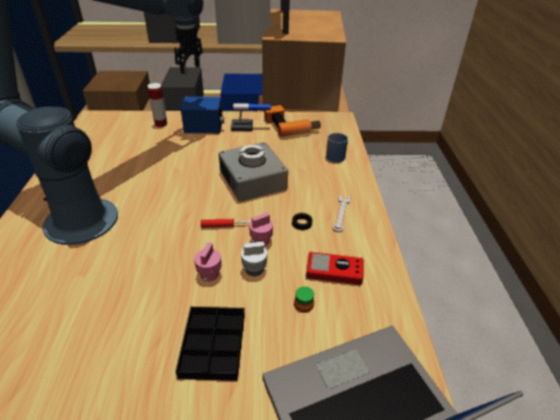

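View pics/top0.png

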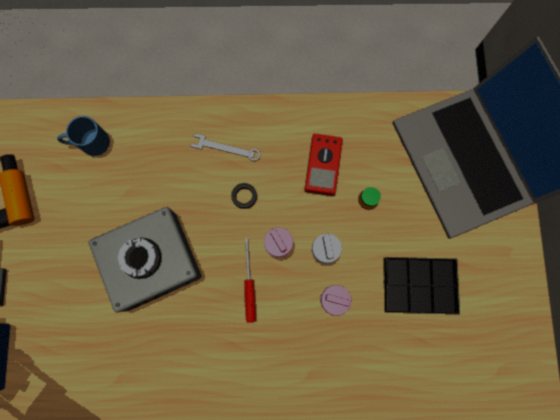

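The side view shows the extractor at (253,165), the white cartridge at (254,258), and pink look-alikes at (208,263) and (261,229). In the top view the white cartridge is at (327,249), the pink ones at (279,242) and (337,300), and the collar at (138,257). The white drum with the grey spigot fits the description, so I'll confirm it in an enlarged crop.

```bash
python3 - <<'E'
import cv2,numpy as np
s=cv2.imread("pics/side0.png");t=cv2.imread("pics/top0.png")
def c(im,x,y,r=37): return cv2.resize(im[y-r:y+r,x-r:x+r],(400,300) if 0 else (300,300),interpolation=cv2.INTER_CUBIC)
cv2.imwrite("pics/crop1.png",np.vstack([np.hstack([c(t,327,249),c(t,138,257)]),np.hstack([c(s,254,258),c(s,252,160)])]))
E
```

```text
(no output)
```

View pics/crop1.png

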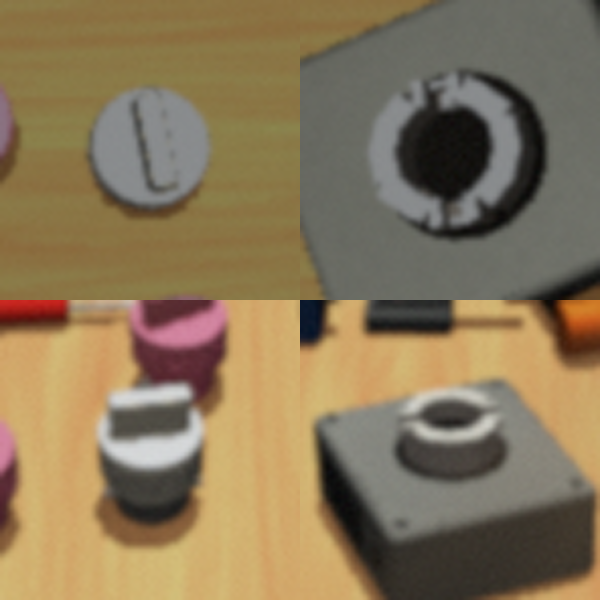

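```bash
cat > h.py <<'E'
import cv2,numpy as np
from cell import robot
np.set_printoptions(precision=2,suppress=True)
M={n:(np.array(robot.camera_model(n)["camera_matrix"]),np.array(robot.camera_model(n)["pose"])) for n in("side","top")}
def ray(n,p):
    K,T=M[n];d=T[:3,:3]@np.linalg.solve(K,[p[0],p[1],1]);return T[:3,3],d/np.linalg.norm(d)
def onz(n,p,z):
    o,d=ray(n,p);return o+d*(z-o[2])/d[2]
def tri(ps,pt):
    o1,d1=ray("side",ps);o2,d2=ray("top",pt)
    s=np.linalg.lstsq(np.c_[d1,-d2],o2-o1,rcond=None)[0];a=o1+s[0]*d1;b=o2+s[1]*d2
    return (a+b)/2,np.linalg.norm(a-b)
def proj(n,P):
    K,T=M[n];q=K@(T[:3,:3].T@(np.array(P)-T[:3,3]));return q[:2]/q[2]
def blob(im,x,y,r,thr,smax=60):
    hsv=cv2.cvtColor(im,cv2.COLOR_BGR2HSV);m=((hsv[...,2]>thr)&(hsv[...,1]<smax)).astype(np.uint8)
    w=np.zeros_like(m);w[y-r:y+r,x-r:x+r]=1;m*=w
    c=max(cv2.findContours(m,cv2.RETR_EXTERNAL,cv2.CHAIN_APPROX_NONE)[0],key=cv2.contourArea);return cv2.convexHull(c)
E
python3 - <<'E'
from h import *
s=cv2.imread("pics/side0.png");t=cv2.imread("pics/top0.png")
for im,x,y in((t,327,249),(t,123,257),(t,110,280),(s,252,145),(s,252,258),(s,254,245),(s,250,236)): print(x,y,cv2.cvtColor(im,cv2.COLOR_BGR2HSV)[y,x])
ct=cv2.fitEllipse(blob(t,327,249,25,100,50));print("drum top",ct)
rt=cv2.fitEllipse(blob(t,137,257,25,135));print("rim top",rt)
rs=cv2.fitEllipse(blob(s,252,151,18,150));print("rim side",rs)
print("rim",tri(rs[0],rt[0]))
print("bar",tri((254,244.9),(328.5,246.8)),"drum@70",onz("top",ct[0],70))
# bar centreline in top: dark left edge
for p in((323.3,236.2),(329.5,234.2),(333.2,257.6),(328.2,258.9)): print(onz("top",p,100))
for p in((243.6,246.4),(263.9,241.5),(264.4,243.7),(244.1,248.6)): print(onz("side",p,100))
# extractor edges on top z=85
g=[(167,209),(93,246),(121,309),(200,270)]
for p in g: print("ext",onz("top",p,85))
c=onz("top",rt[0],119)
gr=cv2.cvtColor(t,cv2.COLOR_BGR2GRAY).astype(np.float32)
A=np.arange(-180,180,6)
for r in(29,32,35,38):
    P=np.array([proj("top",c+[r*np.cos(np.radians(a)),r*np.sin(np.radians(a)),0]) for a in A],np.float32)
    print(r,dict(zip(A.tolist(),cv2.remap(gr,P[:,0],P[:,1],1)[:,0].astype(int).tolist())))
E
```

```text
327 249 [ 90   4 133]
123 257 [ 98   8 130]
110 280 [ 41  19 107]
252 145 [ 22  29 196]
252 258 [105   5 216]
254 245 [ 90   3 200]
250 236 [ 14 127 153]
drum top ((326.61187744140625, 247.60513305664062), (28.322519302368164, 29.323633193969727), 121.5364990234375)
rim top ((127.40754699707031, 258.6961669921875), (17.13936424255371, 27.232587814331055), 169.74261474609375)
rim side ((251.271484375, 147.5254364013672), (6.479020118713379, 22.911409378051758), 83.54542541503906)
rim (array([513.02, 230.65, 117.14]), np.float64(5.727916836910317))
bar (array([ 532.76, -212.63,   95.16]), np.float64(5.277986049989246)) drum@70 [ 531.05 -211.38   70.  ]
[ 553.69 -201.68  100.  ]
[ 557.95 -215.78  100.  ]
[ 505.32 -221.9   100.  ]
[ 502.65 -210.66  100.  ]
[ 509.45 -222.37  100.  ]
[ 560.64 -204.67  100.  ]
[ 561.96 -212.8   100.  ]
[ 511.05 -230.28  100.  ]
ext [625.68 154.56  85.  ]
ext [543.32 320.11  85.  ]
ext [402.22 250.18  85.  ]
ext [484.53  76.68  85.  ]
29 {-180: 128, -174: 137, -168: 138, -162: 133, -156: 134, -150: 131, -144: 95, -138: 41, -132: 16, -126: 16, -120: 16, -114:
[... 1470 characters left out ...]
103, 108: 104, 114: 104, 120: 104, 126: 104, 132: 103, 138: 103, 144: 105, 150: 105, 156: 105, 162: 104, 168: 105, 174: 104}
38 {-180: 104, -174: 92, -168: 53, -162: 67, -156: 124, -150: 97, -144: 72, -138: 91, -132: 110, -126: 111, -120: 101, -114: 67, -108: 43, -102: 21, -96: 19, -90: 17, -84: 15, -78: 18, -72: 17, -66: 15, -60: 18, -54: 19, -48: 31, -42: 80, -36: 116, -30: 131, -24: 88, -18: 65, -12: 71, -6: 128, 0: 121, 6: 106, 12: 109, 18: 107, 24: 105, 30: 106, 36: 106, 42: 104, 48: 105, 54: 103, 60: 104, 66: 104, 72: 104, 78: 104, 84: 105, 90: 105, 96: 104, 102: 103, 108: 104, 114: 105, 120: 104, 126: 104, 132: 104, 138: 104, 144: 105, 150: 106, 156: 106, 162: 104, 168: 104, 174: 104}
```

```bash
python3 - <<'E'
from h import *
s=cv2.imread("pics/side0.png");t=cv2.imread("pics/top0.png")
def hull(im,x,y,rx,ry,thr,sm=50):
    hsv=cv2.cvtColor(im,cv2.COLOR_BGR2HSV);m=(hsv[...,2]>thr)&(hsv[...,1]<sm)
    yy,xx=np.nonzero(m);k=(abs(xx-x)<rx)&(abs(yy-y)<ry);return cv2.convexHull(np.c_[xx[k],yy[k]].astype(np.float32))
rt=cv2.fitEllipse(hull(t,137,257,23,22,118));rs=cv2.fitEllipse(hull(s,252,152,16,12,130))
print(rt,rs,tri(rs[0],rt[0]))
for th in(110,118,126): print(th,cv2.fitEllipse(hull(t,137,257,23,22,th)))
c=onz("top",rt[0],119);print("c119",c)
gr=cv2.cvtColor(t,cv2.COLOR_BGR2GRAY).astype(np.float32)
A=np.arange(-180,180,6)
for r in(29,32,35):
    P=np.array([proj("top",c+[r*np.cos(np.radians(a)),r*np.sin(np.radians(a)),0]) for a in A],np.float32)
    print(r,' '.join(f"{a}:{int(v)}" for a,v in zip(A,cv2.remap(gr,P[:,0],P[:,1],1)[:,0])))
big=lambda im,x,y,rx,ry:cv2.resize(im[y-ry:y+ry,x-rx:x+rx],(400,300),interpolation=cv2.INTER_CUBIC)
e=lambda im:cv2.convertScaleAbs(im,alpha=1.3)
cv2.imwrite("pics/crop2.png",np.vstack([np.hstack([e(big(t,137,257,28,21)),e(big(s,252,152,28,21))]),np.hstack([e(big(t,327,248,28,21)),big(s,254,255,28,21)])]))
E
```

```text
((135.60789489746094, 256.5166320800781), (35.722782135009766, 37.90216827392578), 42.06802749633789) ((253.79669189453125, 155.02001953125), (21.675615310668945, 44.320152282714844), 85.65824890136719) (array([520.4 , 220.18,  94.32]), np.float64(7.362771612270133))
110 ((138.96591186523438, 259.8364562988281), (38.642173767089844, 48.88097381591797), 131.49465942382812)
118 ((135.60789489746094, 256.5166320800781), (35.722782135009766, 37.90216827392578), 42.06802749633789)
126 ((135.8423309326172, 256.5174255371094), (34.74612808227539, 36.84685134887695), 50.7890625)
c119 [514.42 211.87 119.  ]
29 -180:92 -174:54 -168:59 -162:72 -156:94 -150:117 -144:121 -138:124 -132:125 -126:126 -120:126 -114:120 -108:124 -102:127 -96:122 -90:120 -84:120 -78:119 -72:122 -66:120 -60:111 -54:116 -48:123 -42:125 -36:126 -30:130 -24:130 -18:132 -12:127 -6:132 0:124 6:80 12:42 18:58 24:107 30:123 36:125 42:133 48:135 54:136 60:133 66:133 72:135 78:137 84:136 90:135 96:136 102:137 108:138 114:136 120:134 126:134 132:135 138:136 144:136 150:136 156:135 162:135 168:131 174:128
32 -180:102 -174:67 -168:
[... 218 characters left out ...]
135 -6:133 0:104 6:74 12:58 18:70 24:121 30:123 36:120 42:137 48:139 54:137 60:138 66:138 72:138 78:138 84:138 90:139 96:139 102:139 108:139 114:138 120:138 126:138 132:138 138:138 144:138 150:138 156:138 162:137 168:133 174:133
35 -180:119 -174:71 -168:94 -162:107 -156:134 -150:128 -144:87 -138:121 -132:138 -126:138 -120:138 -114:138 -108:138 -102:138 -96:138 -90:138 -84:139 -78:138 -72:139 -66:138 -60:136 -54:138 -48:138 -42:138 -36:139 -30:138 -24:138 -18:130 -12:121 -6:133 0:115 6:107 12:100 18:84 24:128 30:105 36:96 42:133 48:139 54:138 60:139 66:138 72:138 78:139 84:138 90:138 96:138 102:137 108:138 114:137 120:134 126:138 132:138 138:138 144:137 150:138 156:138 162:137 168:113 174:128
```

View pics/crop2.png

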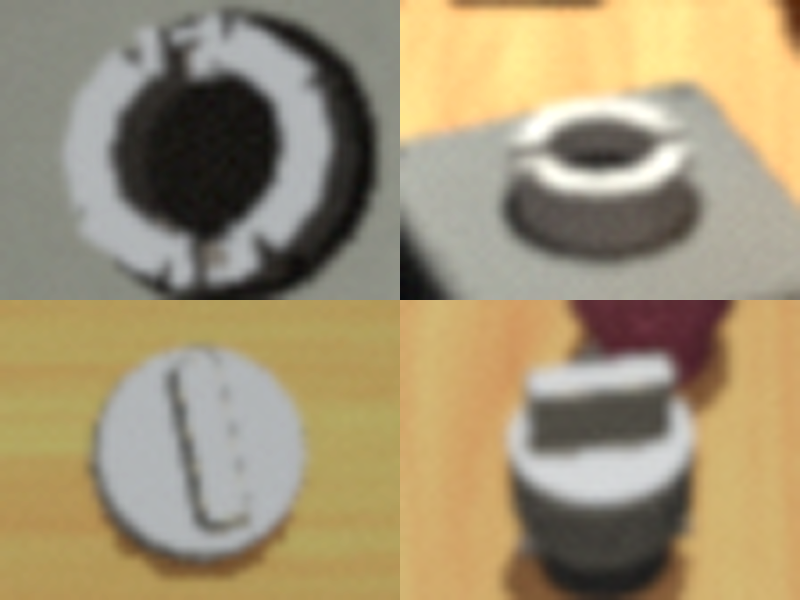

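The crop confirms the white cartridge, with its grip bar and grey spigot. Two slots cut right through to the bore, near top-view pixels (134,244) and (138,271). The narrow nicks around the outer rim are not slots.

```bash
python3 - <<'E'
from h import *
k=56/400
T1=lambda x,y:(109+(x+.5)*k-.5,236+(y+.5)*k-.5)
S1=lambda x,y:(224+(x-400+.5)*k-.5,131+(y+.5)*k-.5)
T2=lambda x,y:(299+(x+.5)*k-.5,227+(y-300+.5)*k-.5)
S2=lambda x,y:(226+(x-400+.5)*k-.5,234+(y-300+.5)*k-.5)
ang=lambda a,b:np.degrees(np.arctan2(*(a-b)[1::-1]))
print("rim",tri(S1(601,146),T1(198,150)), onz("top",T1(198,150),119),onz("side",S1(601,146),119))
print("slot top",ang(onz("top",T1(181,58),119),onz("top",T1(206,252),119)),"side",ang(onz("side",S1(688,143),119),onz("side",S1(515,153),119)))
print("bar",tri(S2(600,375),T2(215,436)),onz("top",T2(215,436),100),onz("side",S2(600,375),100))
print("ang top",ang(onz("top",T2(180,375),100),onz("top",T2(210,520),100)),"side upper/lower",[ang(onz("side",S2(672,378),100),onz("side",S2(530,397),100)),ang(onz("side",S2(668,430),70),onz("side",S2(530,450),70))],ang(onz("side",S2(668,353),100),onz("side",S2(527,375),100)))
print("drum",onz("top",T2(200,452),70),onz("side",S2(602,437),70))
from scipy.spatial.transform import Rotation as R
print(R.from_quat(robot.state()["ee_rot"]).as_matrix())
E
```

```text
rim (array([516.22, 211.76, 115.41]), np.float64(3.2305469827746918)) [514.27 210.38 119.  ] [518.05 206.4  119.  ]
slot top 9.555638659433484 side 6.656400899964633
bar (array([ 533.39, -212.91,   98.72]), np.float64(1.9597391796093535)) [ 532.27 -212.89  100.  ] [ 534.41 -214.02  100.  ]
ang top 9.474673108109492 side upper/lower [np.float64(10.621689397116729), np.float64(11.257413459450609)] 12.520149888083962
drum [ 530.49 -211.26   70.  ] [ 534.51 -215.11   70.  ]
[[-0.9   0.43 -0.  ]
 [ 0.43  0.9  -0.  ]
 [ 0.   -0.   -1.  ]]
```

Emit:
jog_arm([
  [[-23.9,-25.6,0],0],
  [[-23.9,-25.6,0],0],
  [[-23.9,-25.6,0],0],
  [[-23.9,-25.6,0],0],
  [[-23.9,-25.6,0],0],
  [[-23.9,-25.6,0],0],
  [[-23.9,-25.6,0],0],
  [[-23.9,-25.6,0],0],
], fingers=50, squeeze=70)

```text
time: 0.77
ee_pos: [362.7, 319.4, 230.8]
ee_rot: [0.218, 0.976, -0.0, -0.0]
wrist_force: [1.3, -0.1, 0.4]
finger_gap: 0.587
grip_force: 0.0
```

Emit:
jog_arm([
  [[-23.9,-25.6,0],0],
  [[-23.9,-25.6,0],0],
  [[-23.9,-25.6,0],0],
  [[-23.9,-25.6,0],0],
  [[-23.9,-25.6,0],0],
  [[-23.9,-25.6,0],0],
  [[-23.9,-25.6,0],0],
  [[-23.9,-25.6,0],0],
])

```text
time: 1.43
ee_pos: [448.3, 52.6, 231.1]
ee_rot: [0.219, 0.976, 0.0, -0.0]
wrist_force: [-0.1, 0.9, -0.1]
finger_gap: 0.586
grip_force: 0.0
```

Emit:
jog_arm([
  [[-23.9,-25.6,0],0],
  [[-23.9,-25.6,0],0],
  [[-23.9,-25.6,0],0],
  [[-23.9,-25.6,0],0],
  [[-23.9,-25.6,0],0],
  [[-23.9,-25.6,0],0],
  [[-23.9,-25.6,0],0],
  [[-23.9,-25.6,0],0],
])

```text
time: 2.1
ee_pos: [533.9, -214.2, 230.7]
ee_rot: [0.219, 0.976, 0.0, -0.0]
wrist_force: [0.0, 0.9, 0.8]
finger_gap: 0.583
grip_force: 0.0
```

Emit:
jog_arm([
  [[0,0,0],-0.105],
  [[0,0,0],-0.105],
  [[0,0,0],-0.105],
  [[0,0,0],-0.105],
  [[0,0,0],-0.105],
  [[0,0,0],-0.108],
  [[0,0,0],0],
  [[0,0,0],0],
])

```text
time: 2.77
ee_pos: [533.8, -212.4, 230.9]
ee_rot: [-0.095, 0.996, 0.0, -0.0]
wrist_force: [0.4, 1.0, 0.4]
finger_gap: 0.587
grip_force: 0.0
```

Emit:
jog_arm([
  [[0,0,25],0],
  [[0,0,25],0],
  [[0,0,25],0],
  [[0,0,25],0],
  [[0,0,10],0],
  [[0,0,0],0],
])

```text
time: 3.27
ee_pos: [532.1, -211.3, 118.2]
ee_rot: [-0.095, 0.995, 0.002, -0.002]
wrist_force: [0.1, -0.3, 0.6]
finger_gap: 0.584
grip_force: 0.0
```

```bash
python3 - <<'E'
from h import *
s=robot.grab_frame("side");t=robot.grab_frame("top")
c=lambda im,x,y:cv2.resize(im[y-36:y+36,x-36:x+36],(400,400),interpolation=cv2.INTER_CUBIC)
cv2.imwrite("pics/c3.png",np.hstack([c(s,254,245),c(t,327,248)]))
E
```

```text
(no output)
```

View pics/c3.png

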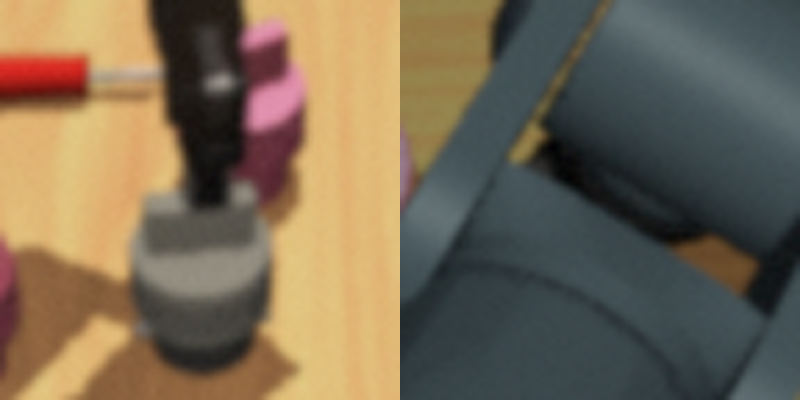

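The side crop shows the near finger at crop x≈208 over the bar, whose ends are at x≈147 and 255, so it is centred. Continuing down.

Emit:
jog_arm([
  [[0,0,12],0],
  [[0,0,12],0],
  [[0,0,12],0],
  [[0,0,9],0],
  [[0,0,0],0],
  [[0,0,0],0],
  [[0,0,0],0],
])

```text
time: 3.95
ee_pos: [534.2, -212.7, 76.5]
ee_rot: [-0.096, 0.995, -0.0, 0.0]
wrist_force: [-1.2, -0.5, 1.2]
finger_gap: 0.588
grip_force: 0.0
```

Emit:
jog_arm([
  [[0,0,2.5],0],
  [[0,0,0],0],
  [[0,0,0],0],
  [[0,0,0],0],
  [[0,0,0],0],
  [[0,0,0],0],
  [[0,0,0],0],
  [[0,0,0],0],
], fingers=0)

```text
time: 4.62
ee_pos: [534.1, -212.6, 74.0]
ee_rot: [-0.096, 0.995, -0.0, 0.0]
wrist_force: [-0.7, 0.4, 1.4]
finger_gap: 0.146
grip_force: 70.9
```

Emit:
jog_arm([
  [[0,0,0],0],
  [[0,0,0],0],
  [[0,0,0],0],
  [[0,0,0],0],
])

```text
time: 4.95
ee_pos: [534.1, -212.6, 74.0]
ee_rot: [-0.096, 0.995, -0.0, 0.0]
wrist_force: [-0.2, -0.2, 2.5]
finger_gap: 0.147
grip_force: 71.1
```

Emit:
jog_arm([
  [[0,0,-10],0],
  [[0,0,-20],0],
  [[0,0,-25],0],
  [[0,0,-25],0],
  [[0,0,-25],0],
  [[0,0,-25],0],
  [[0,0,-20],0],
  [[0,0,-10],0],
])

```text
time: 5.62
ee_pos: [534.8, -213.0, 237.1]
ee_rot: [-0.096, 0.995, -0.001, 0.002]
wrist_force: [0.6, -0.4, -1.4]
finger_gap: 0.151
grip_force: 70.5
```

Emit:
jog_arm([
  [[-2,13.1,0],0],
  [[-3.9,26.1,0],0],
  [[-3.9,26.1,0],0],
  [[-3.9,26.1,0],0],
  [[-3.9,26.1,0],0],
  [[-3.9,26.1,0],0],
  [[-3.9,26.1,0],0],
  [[-3.9,26.1,0],0],
])

```text
time: 6.28
ee_pos: [523.6, -12.4, 231.6]
ee_rot: [-0.096, 0.995, 0.001, -0.002]
wrist_force: [0.1, 0.3, -2.6]
finger_gap: 0.148
grip_force: 70.5
```

Emit:
jog_arm([
  [[-3.9,26.1,0],0],
  [[-3.9,26.1,0],0],
  [[-3.9,26.1,0],0],
  [[-3.9,26.1,0],0],
  [[-3.9,26.1,0],0],
  [[-3.9,26.1,0],0],
  [[-3.9,26.1,0],0],
  [[-3.9,26.1,0],0],
])

```text
time: 6.95
ee_pos: [514.1, 197.9, 231.5]
ee_rot: [-0.096, 0.995, 0.0, -0.002]
wrist_force: [0.4, -0.2, -1.5]
finger_gap: 0.149
grip_force: 70.4
```

Emit:
jog_arm([
  [[-2,13,0],0],
  [[0,0,0],0],
  [[0,0,0],0],
  [[0,0,0],0],
])

```text
time: 7.28
ee_pos: [515.0, 208.7, 232.9]
ee_rot: [-0.096, 0.995, -0.0, -0.001]
wrist_force: [0.4, -0.0, -1.3]
finger_gap: 0.15
grip_force: 70.5
```

```bash
python3 - <<'E'
from h import *
print(robot.state())
s=robot.grab_frame("side");t=robot.grab_frame("top");cv2.imwrite("pics/s4.png",s);cv2.imwrite("pics/t4.png",t)
c=lambda im,x,y:cv2.resize(im[y-40:y+40,x-40:x+40],(400,400),interpolation=cv2.INTER_CUBIC)
cv2.imwrite("pics/c4.png",np.hstack([c(s,252,130),c(t,137,257)]))
E
```

```text
{'time': 7.2833, 'q': array([ 0.18,  0.02,  1.8 , -0.  ,  1.32, -1.58]), 'qvel': array([-0.02, -0.01, -0.01,  0.  , -0.  ,  0.  ]), 'tau': array([  0.69, -34.43, -33.44,   0.03,   0.01,   0.  ]), 'ee_pos': array([515.05, 208.67, 232.89]), 'ee_rot': array([-0.1,  1. , -0. , -0. ]), 'wrist_force': array([ 0.43, -0.04, -1.31]), 'ft_torque': array([0.01, 0.01, 0.02]), 'grip_force': 70.52442669868469, 'finger_gap': 0.14994935569409862}
```

View pics/c4.png

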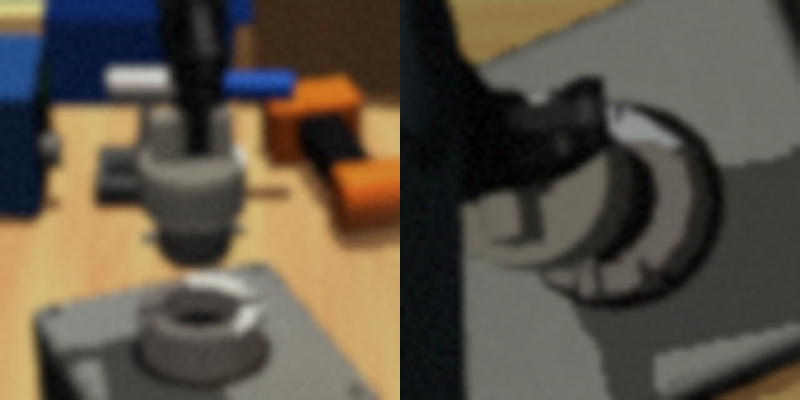

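The side crop shows the drum at columns 137–245 and the pins at 148–240, above the rim at 141–262. I'll compare these with the columns the known pose predicts.

```bash
python3 - <<'E'
from h import *
c=lambda p:((p[0]-212+.5)*5-.5,(p[1]-90+.5)*5-.5)
ct=lambda p:((p[0]-97+.5)*5-.5,(p[1]-217+.5)*5-.5)
z0=232.9-74
for n,z in(("drum mid",52),("pins",16),("bottom",0),("drumtop",70)):
    print(n,c(proj("side",[515,208.7,z0+z])),c(proj("side",[520,208.7,z0+z])))
for x,y in((515,209),(520,209),(515,214)): print("rim",x,y,c(proj("side",[x,y,119])),ct(proj("top",[x,y,119])))
print("drumtop in top",ct(proj("top",[515,208.7,z0+70])),np.linalg.norm(ct(proj("top",[515,208.7,z0+70]))-np.array(ct(proj("top",[515,242.7,z0+70])))))
E
```

```text
drum mid (np.float64(192.22039832101342), np.float64(179.5399562048858)) (np.float64(200.15750169976994), np.float64(179.5799454050221))
pins (np.float64(193.74436571830086), np.float64(230.04417509431914)) (np.float64(201.54866018620223), np.float64(230.07780271464338))
bottom (np.float64(194.40545405810408), np.float64(251.9526163628795)) (np.float64(202.15213843804304), np.float64(251.98354454645437))
drumtop (np.float64(191.43882097853106), np.float64(153.63851418321215)) (np.float64(199.4440384045829), np.float64(153.68184103561728))
rim 515 209 (np.float64(196.02624066850507), np.float64(304.9661550325868)) (np.float64(201.6770501347362), np.float64(198.11914180628617))
rim 520 209 (np.float64(203.63162555101323), np.float64(304.99069572760584)) (np.float64(202.12718782779487), np.float64(186.6743567016729))
rim 515 214 (np.float64(196.2572021092687), np.float64(301.0001012401053)) (np.float64(190.2198166458815), np.float64(198.33966597256602))
drumtop in top (np.float64(115.85892148207652), np.float64(173.13936953049787)) 87.49480361362558
```

Emit:
jog_arm([
  [[-3.1,0.2,0],0.017],
  [[0,0,10],0],
  [[0,0,15],0],
  [[0,0,9],0],
  [[0,0,0],0],
  [[0,0,0],0],
  [[0,0,0],0],
])

```text
time: 7.97
ee_pos: [518.9, 210.1, 200.2]
ee_rot: [-0.087, 0.996, 0.0, 0.0]
wrist_force: [-0.0, 0.1, -1.6]
finger_gap: 0.145
grip_force: 70.5
```

Emit:
jog_arm([
  [[0,0,1.5],0],
  [[0,0,1.5],0],
  [[0,0,1],0],
  [[0,0,1],0],
  [[0,0,0],0],
  [[0,0,0],0],
])

```text
time: 8.47
ee_pos: [518.5, 210.1, 194.7]
ee_rot: [-0.087, 0.996, -0.0, -0.0]
wrist_force: [-0.1, 0.1, -2.6]
finger_gap: 0.151
grip_force: 70.5
```

Emit:
jog_arm([
  [[0,0,1],0],
  [[0,0,1],0],
  [[0,0,1],0],
  [[0,0,1],0],
  [[0,0,0],0],
  [[0,0,0],0],
])

```text
time: 8.97
ee_pos: [518.5, 210.1, 190.7]
ee_rot: [-0.087, 0.996, -0.0, -0.0]
wrist_force: [0.6, -0.5, -1.1]
finger_gap: 0.149
grip_force: 70.5
```

Emit:
jog_arm([
  [[0,0,1],0],
  [[0,0,1],0],
  [[0,0,0],0],
  [[0,0,0],0],
])

```text
time: 9.3
ee_pos: [518.5, 210.1, 188.7]
ee_rot: [-0.088, 0.996, -0.0, -0.0]
wrist_force: [0.4, 0.2, -2.2]
finger_gap: 0.151
grip_force: 70.5
```

Emit:
jog_arm([
  [[0,0,1],0],
  [[0,0,1],0],
  [[0,0,0],0],
  [[0,0,0],0],
])

```text
time: 9.63
ee_pos: [518.7, 210.2, 187.0]
ee_rot: [-0.087, 0.996, 0.0, 0.0]
wrist_force: [-0.7, 0.8, -1.5]
finger_gap: 0.146
grip_force: 70.7
```

Emit:
jog_arm([
  [[0,0,1],0],
  [[0,0,1],0],
  [[0,0,0],0],
  [[0,0,0],0],
])

```text
time: 9.97
ee_pos: [519.1, 210.4, 186.7]
ee_rot: [-0.088, 0.996, 0.0, 0.001]
wrist_force: [-3.2, 0.8, 7.3]
finger_gap: 0.149
grip_force: 71.9
```

Emit:
jog_arm([
  [[0,0,-1],0],
  [[1.0,0.4,0],0],
  [[0.4,0.2,0],0],
  [[0,0,0],0],
  [[0,0,0],0],
])

```text
time: 10.38
ee_pos: [518.2, 210.4, 186.7]
ee_rot: [-0.087, 0.996, -0.0, 0.002]
wrist_force: [2.7, 0.1, 5.0]
finger_gap: 0.15
grip_force: 71.5
```

Emit:
jog_arm([
  [[0,0,1],0],
  [[0,0,0],0],
  [[0,0,0],0],
  [[0,0,0],0],
])

```text
time: 10.72
ee_pos: [518.3, 210.6, 186.4]
ee_rot: [-0.087, 0.996, 0.0, 0.002]
wrist_force: [-0.2, -0.8, 9.0]
finger_gap: 0.149
grip_force: 72.0
```

```bash
python3 - <<'E'
from h import *
np.set_printoptions(precision=3,suppress=True)
s=robot.state();print(s["wrist_force"],s["ft_torque"],s["ee_pos"],s["ee_rot"])
E
```

```text
[-0.176 -0.831  9.016] [-0.269 -0.374  0.023] [518.263 210.574 186.401] [-0.087  0.996  0.     0.002]
```

Emit:
jog_arm([
  [[0,0,-2.5],0],
  [[1.0,1.0,0],0],
  [[0,0,1],0],
  [[0,0,1],0],
  [[0,0,0.5],0],
  [[0,0,0],0],
  [[0,0,0],0],
])

```text
time: 11.3
ee_pos: [515.8, 211.5, 184.1]
ee_rot: [-0.087, 0.996, 0.0, 0.0]
wrist_force: [2.2, 1.0, -2.1]
finger_gap: 0.151
grip_force: 70.6
```

```bash
cat > st.py <<'E'
from h import *
np.set_printoptions(precision=3,suppress=True)
s=robot.state();print(s["time"],s["wrist_force"],s["ft_torque"],s["ee_pos"],s["ee_rot"])
E
python3 st.py
```

```text
11.3 [ 2.219  1.007 -2.093] [ 0.309 -0.62  -0.031] [515.771 211.532 184.067] [-0.087  0.996  0.     0.   ]
```

Emit:
jog_arm([
  [[-0.8,0.2,0],0],
  [[0,0,1],0],
  [[0,0,1],0],
  [[0,0,0],0],
  [[0,0,0],0],
])

```text
time: 11.72
ee_pos: [516.2, 211.5, 182.2]
ee_rot: [-0.087, 0.996, -0.0, -0.001]
wrist_force: [0.4, 0.3, -1.9]
finger_gap: 0.151
grip_force: 70.5
```

```bash
python3 st.py
```

```text
11.7167 [ 0.441  0.338 -1.921] [ 0.13  -0.276 -0.047] [516.218 211.543 182.18 ] [-0.087  0.996 -0.    -0.001]
```

Emit:
jog_arm([
  [[-0.2,0.1,1],0],
  [[0,0,1],0],
  [[0,0,0],0],
  [[0,0,0],0],
])

```text
time: 12.05
ee_pos: [516.5, 211.6, 180.5]
ee_rot: [-0.088, 0.996, -0.0, -0.0]
wrist_force: [-0.2, -0.1, -2.1]
finger_gap: 0.148
grip_force: 70.5
```

```bash
python3 st.py
```

```text
12.05 [-0.208 -0.079 -2.07 ] [ 0.014 -0.041  0.035] [516.514 211.645 180.502] [-0.088  0.996 -0.    -0.   ]
```

Emit:
jog_arm([
  [[0,0,1],0],
  [[0,0,1],0],
  [[0,0,0],0],
  [[0,0,0],0],
])

```text
time: 12.38
ee_pos: [516.7, 211.7, 178.6]
ee_rot: [-0.088, 0.996, -0.0, -0.0]
wrist_force: [-0.0, -0.4, -1.4]
finger_gap: 0.146
grip_force: 70.5
```

```bash
python3 st.py
```

```text
12.3833 [-0.001 -0.409 -1.445] [-0.005  0.045 -0.005] [516.692 211.71  178.635] [-0.088  0.996 -0.    -0.   ]
```

The pins have dropped into the slots with no contact force. Pressing on.

Emit:
jog_arm([
  [[0,0,1],0],
  [[0,0,1],0],
  [[0,0,1],0],
  [[0,0,1],0],
  [[0,0,0],0],
  [[0,0,0],0],
])

```text
time: 12.88
ee_pos: [517.0, 211.8, 175.1]
ee_rot: [-0.087, 0.996, 0.0, 0.0]
wrist_force: [-0.5, 0.3, -1.0]
finger_gap: 0.149
grip_force: 70.8
```

```bash
python3 st.py
```

```text
12.8833 [-0.464  0.314 -1.038] [-0.027  0.067 -0.091] [517.003 211.803 175.059] [-0.087  0.996  0.     0.   ]
```

Emit:
jog_arm([
  [[0,0,1.5],0],
  [[0,0,1.5],0],
  [[0,0,1.5],0],
  [[0,0,1.5],0],
  [[0,0,1],0],
  [[0,0,0],0],
  [[0,0,0],0],
])

```text
time: 13.47
ee_pos: [517.1, 211.8, 168.1]
ee_rot: [-0.087, 0.996, 0.0, 0.0]
wrist_force: [0.1, 1.1, 3.2]
finger_gap: 0.146
grip_force: 71.3
```

```bash
python3 st.py
```

```text
13.4667 [0.063 1.095 3.195] [0.05  0.22  0.069] [517.095 211.831 168.135] [-0.087  0.996  0.     0.   ]
```

Emit:
jog_arm([
  [[0,0,1.5],0],
  [[0,0,1.5],0],
  [[0,0,1.5],0],
  [[0,0,1.5],0],
  [[0,0,1],0],
  [[0,0,0.7],0],
  [[0,0,0],0],
  [[0,0,0],0],
])

```text
time: 14.13
ee_pos: [517.2, 211.9, 160.6]
ee_rot: [-0.087, 0.996, 0.0, 0.0]
wrist_force: [-1.1, 0.2, 6.2]
finger_gap: 0.152
grip_force: 71.8
```

```bash
python3 st.py
```

```text
14.1333 [-1.092  0.188  6.198] [-0.028  0.339 -0.021] [517.155 211.853 160.593] [-0.087  0.996  0.     0.   ]
```

Emit:
jog_arm([
  [[0,0,0.7],0],
  [[0,0,0],0.04],
  [[0,0,0],0.04],
  [[0,0,0],0.04],
  [[0,0,0],0],
  [[0,0,0],0],
])

```text
time: 14.63
ee_pos: [517.8, 211.7, 160.3]
ee_rot: [-0.028, 1.0, -0.0, 0.001]
wrist_force: [-0.3, 0.6, 7.2]
finger_gap: 0.148
grip_force: 71.8
```

```bash
python3 st.py
```

```text
14.6333 [-0.258  0.571  7.249] [-0.144  0.116 -0.027] [517.752 211.708 160.303] [-0.028  1.    -0.     0.001]
```

Emit:
jog_arm([
  [[0,0,0.3],0.04],
  [[0,0,0],0.04],
  [[0,0,0],0.04],
  [[0,0,0],0],
  [[0,0,0],0],
])

```text
time: 15.05
ee_pos: [518.0, 211.6, 160.1]
ee_rot: [0.032, 0.999, -0.0, 0.001]
wrist_force: [1.1, -1.0, 6.7]
finger_gap: 0.15
grip_force: 71.8
```

```bash
python3 st.py
```

```text
15.05 [ 1.075 -0.976  6.723] [-0.191  0.046 -0.076] [517.965 211.56  160.103] [ 0.032  0.999 -0.     0.001]
```

Emit:
jog_arm([
  [[0,0,0],0.04],
  [[0,0,0],0.04],
  [[0,0,0],0.04],
  [[0,0,0],0.04],
  [[0,0,0],0.04],
  [[0,0,0],0.04],
  [[0,0,0],0],
  [[0,0,0],0],
])

```text
time: 15.72
ee_pos: [518.0, 211.5, 160.1]
ee_rot: [0.152, 0.988, -0.0, 0.001]
wrist_force: [0.5, -1.5, 6.2]
finger_gap: 0.152
grip_force: 71.8
```

```bash
python3 st.py
```

```text
15.7167 [ 0.451 -1.478  6.21 ] [-0.299  0.021  0.009] [518.004 211.458 160.11 ] [ 0.152  0.988 -0.     0.001]
```

Emit:
jog_arm([
  [[0,0,0],0.04],
  [[0,0,0],0.04],
  [[0,0,0],0.04],
  [[0,0,0],0.04],
  [[0,0,0],0.04],
  [[0,0,0],0.03],
  [[0,0,0],0],
  [[0,0,0],0],
])

```text
time: 16.38
ee_pos: [517.9, 211.4, 160.0]
ee_rot: [0.264, 0.964, 0.0, 0.001]
wrist_force: [0.5, -1.8, 6.7]
finger_gap: 0.145
grip_force: 71.8
```

```bash
python3 st.py
```

```text
16.3833 [ 0.452 -1.838  6.685] [-0.338 -0.022 -0.052] [517.904 211.434 160.029] [0.264 0.964 0.    0.001]
```

Emit:
jog_arm([
  [[0,0,0],0.03],
  [[0,0,-1],0],
  [[0,0,-1],0],
  [[0,0,-1],0],
  [[0,0,0],0],
  [[0,0,0],0],
])

```text
time: 16.88
ee_pos: [517.8, 211.4, 162.9]
ee_rot: [0.279, 0.96, 0.0, 0.001]
wrist_force: [0.9, -2.3, 6.0]
finger_gap: 0.155
grip_force: 71.6
```

```bash
python3 st.py
```

```text
16.8833 [ 0.94  -2.315  6.008] [-0.24  -0.035 -0.043] [517.831 211.437 162.866] [0.279 0.96  0.    0.001]
```

Emit:
jog_arm([
  [[0,0,-0.6],0],
  [[0,0,-0.5],0],
  [[0,0,0],0],
  [[0,0,0],0],
])

```text
time: 17.22
ee_pos: [517.8, 211.4, 163.9]
ee_rot: [0.279, 0.96, 0.0, 0.001]
wrist_force: [1.3, -1.6, 4.8]
finger_gap: 0.149
grip_force: 71.6
```

```bash
python3 st.py
```

```text
17.2167 [ 1.259 -1.59   4.75 ] [-0.303 -0.072 -0.048] [517.824 211.449 163.868] [0.279 0.96  0.    0.001]
```

Emit:
jog_arm([
  [[0,0,-0.4],0],
  [[0,0,-0.4],0],
  [[0,0,0],0],
  [[0,0,0],0],
])

```text
time: 17.55
ee_pos: [517.6, 211.5, 164.1]
ee_rot: [0.279, 0.96, 0.0, 0.001]
wrist_force: [4.4, -2.2, 2.1]
finger_gap: 0.147
grip_force: 71.0
```

```bash
python3 st.py
```

```text
17.55 [ 4.381 -2.242  2.141] [-0.324 -0.748  0.021] [517.569 211.455 164.073] [0.279 0.96  0.    0.001]
```

The cartridge rose to 90 mm and stopped there, so it is locked. Releasing.

Emit:
jog_arm([
  [[0,0,0],0],
  [[0,0,0],0],
  [[0,0,0],0],
  [[0,0,0],0],
  [[0,0,0],0],
  [[0,0,0],0],
], fingers=45)

```text
time: 18.05
ee_pos: [516.5, 211.8, 163.7]
ee_rot: [0.279, 0.96, -0.0, -0.0]
wrist_force: [0.2, 0.2, 0.1]
finger_gap: 0.529
grip_force: 0.0
```

Emit:
jog_arm([
  [[0,0,-5],0],
  [[0,0,-15],0],
  [[0,0,-25],0],
  [[0,0,-30],0],
  [[0,0,-30],0],
  [[0,0,-20],0],
  [[0,0,0],0],
])

```text
time: 18.63
ee_pos: [519.2, 212.3, 295.5]
ee_rot: [0.279, 0.96, 0.002, 0.005]
wrist_force: [-0.2, 0.2, 0.1]
finger_gap: 0.53
grip_force: 0.0
```

Emit:
jog_arm([
  [[30,0,0],0],
  [[35,0,0],0],
  [[35,0,0],0],
  [[30,0,0],0],
  [[0,0,0],0],
  [[0,0,0],0],
])

```text
time: 19.13
ee_pos: [405.9, 281.8, 288.5]
ee_rot: [0.278, 0.961, -0.0, -0.0]
wrist_force: [0.7, 0.4, -0.7]
finger_gap: 0.528
grip_force: 0.0
```

```bash
python3 st.py; python3 - <<'E'
from h import *
s=robot.grab_frame("side");t=robot.grab_frame("top");cv2.imwrite("pics/s5.png",s)
c=lambda im,x,y:cv2.resize(im[y-40:y+40,x-40:x+40],(400,400),interpolation=cv2.INTER_CUBIC)
cv2.imwrite("pics/c5.png",np.hstack([c(s,252,140),c(t,130,257)]))
E
```

```text
19.1333 [ 0.686  0.398 -0.69 ] [-0.017 -0.015 -0.013] [405.886 281.84  288.536] [ 0.278  0.961 -0.    -0.   ]
```

View pics/c5.png

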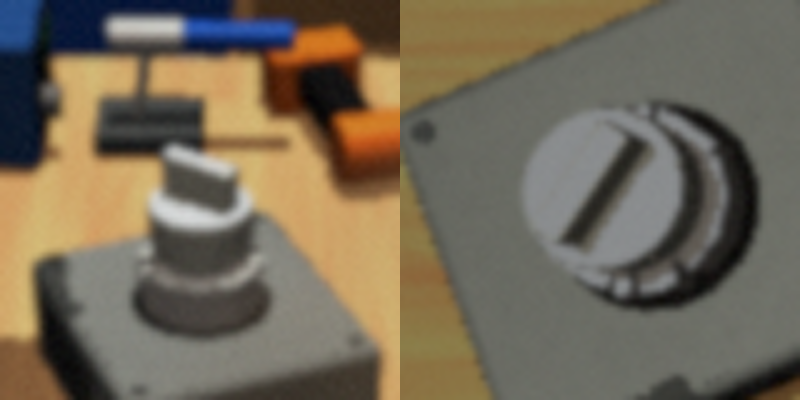

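The picture shows the cartridge upright in the collar (side crop around (200,215)), turned clockwise, with the drum just above the rim.

```bash
python3 -c "
from cell import robot
print(robot.sign_off())"
```

```text
the job is handed in; nothing more can be done
None
```

The white filter cartridge is in the collar, locked at about 90 mm after a clockwise twist of about 0.74 rad, and released; the job was handed in at about 19 s, and the highest wrist force I read was about 9 N.

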